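Put the coffee set away: cups on their own saucers, stacked with handles fanned

ROBOT

A 6-joint arm with a two-finger parallel gripper is mounted at the origin on a cart in front of the work surface, level with it; the furniture and walls round the work are solid. World frame = base frame: x ahead of the robot, y to its left, z up, the work surface at z = 0. Lengths are in mm, angles in degrees, forces in N, time in s.
With the tool pointing down it reaches from about 300 to 850 mm from the base axis. Payload 4.2 kg.
Tool frame: the origin (TCP) lies at the very end of the fingers, on their centre line; the grasp point (between the pads) lies 19 mm behind it; z points along the fingers, y is the line along which they close (so a half turn about z gives the same grasp; the last joint's range is limited). The gripper opens to 91 mm and grips with 3 to 60 N. Pads are 32 mm wide; open, the fingers measure 118 mm over their backs; the gripper's body (76 mm by 178 mm) begins 60 mm behind the grasp point.
Start: joints at [-65.26, 18.312, 89.639, -0, 72.044, -1.146], TCP at [251.042, -517.321, 213.976] pointing down, gripper open.
Joint ranges: [-177.97, 177.97], [-48.28, 115.42], [12.27, 149.76], [-77.06, 257.06], [2.81, 150.46], [-146.56, 146.56]. Speed limits (degrees/s): [147.25, 147.25, 180, 180, 180, 180].

INTERFACE

Orientations are given as [roll, pitch, yaw] about the fixed x, y, z axes, in that order (R = Rz(yaw) Ry(pitch) Rx(roll)).
In Python, from workcell import * gives the robot as it stands.
- The arm moves only by the tool move_arm, never from a script. Its argument "motion" is a list of rows, each a list of 3 entries, a list of its own where there are three numbers: the finger opening in mm, from 0 to 91.2, then the shift along the world's x, y, z in units of 25 mm (1.0 is 25 mm), then the turn, a rotation vector about the world's x, y, z in units of 4 degrees (1.0 is 4 degrees). In form: [[grip, [x, y, z], [ax, ay, az]], ...]. A call has 1 to 20 rows; each row shifts and turns the commanded pose from where the row before left it; what a row does not reach is not made up. A row lasts 1/12 s, in which the tool goes at most 41.7 mm and 7.16 degrees, less where a joint would pass 70% of its speed; a pose out of reach is approached as far as the arm can. A call with a number of a shift or a turn outside -1 to 1 is refused whole. A call with a gripper value outside its range is refused whole. The fingers move at their own pace and stop on an object; "grip_force" is the grip in N (left out, the last holds). Time passes only in rows, so rows that do not move let the fingers close. It gives the time, the measured TCP pose, the force, the opening and the grip force at its end, in the units of the state.
- state(): the state, without advancing time (a new reading comes with each control period).
- grab_frame(name): name is "scene" or "side" or "wrist"; returns the picture (480x640x3 uint8, blue, green, red); there is no depth.
- camera_info(name): a dict with "fx", "fy", "cx", "cy" (pixels), "rvec" (rotation vector, rad) and "tvec" (3), from world to camera coordinates, as OpenCV has them. Camera axes: x right, y down, z forward; pixel columns grow to the right and rows downward; lengths in mm; the calibration is good to about 2 mm. A picture is of the moment at which its call begins: read the wrist's pose just before it. camera_info takes no time and is no camera call; for the wrist camera it gives the pose at the moment of the call.
- job_done(): hands the job in; it is judged then, once.
The state is a dict: "time_s": time; "qpos": joint angles; "qvel": joint speeds; "effort": joint torques, N m; "ee_pos": TCP position; "ee_rot": TCP orientation; "force": force on the tool from outside, world axes, zero at the start; "torque": the same for the moment, N m; "gripper_width": finger opening in mm; "gripper_force": force on a finger pad.
Only numpy, scipy, OpenCV 4.12 (cv2) and the standard library are available. Lean on these libraries where they do the work, as an engineer would, in place of code of your own. Each camera call takes 0.05 s, during which the arm holds its last target. There are 200 camera calls.

TASK

The coffee set has been put together wrongly: an espresso cup stands on the large saucers and a larger coffee cup on the small saucers, with one more cup of each kind on the worktop. Swap them and put the set away, setting each cup down gently and knocking nothing over: both coffee cups stacked upright on the large saucers and both espresso cups stacked upright on the small saucers, each stack squarely in the saucer's well, the upper cup's foot fully seated in the lower cup and its handle fanned out about a quarter turn from the handle below. Leave the little lidded pot and the spoon where they are.

Things in the scene. Friction and masses are not known exactly. Their poses are not given: they have to be found in the camera images.
- coffee_cup_1: Larger white coffee cup, 64 mm high, 0.17 kg (two alike, interchangeable). Origin: centre of underside; z up, handle at +y. Band 70 mm across (62 inside) above a shoulder at 16 mm; tapered foot below, 50 to 56 mm across. Handle 9 mm thick, reaching 60 mm from the axis, 9-58 mm up. Nested in its twin, the shoulder sits on the rim: underside 48 mm above the lower one's. Starts on the small saucers (foot on the ledge).
- coffee_cup_2: Larger white coffee cup, 64 mm high, 0.17 kg (two alike, interchangeable). Origin: centre of underside; z up, handle at +y. Band 70 mm across (62 inside) above a shoulder at 16 mm; tapered foot below, 50 to 56 mm across. Handle 9 mm thick, reaching 60 mm from the axis, 9-58 mm up. Nested in its twin, the shoulder sits on the rim: underside 48 mm above the lower one's. Starts on the worktop.
- espresso_cup_1: Small white espresso cup, 50 mm high, 0.10 kg (two alike, interchangeable). Origin: centre of underside; z up, handle at +y. Band 56 mm across (48 inside) above a shoulder at 12 mm; tapered foot below, 36 to 42 mm across. Handle 8 mm thick, reaching 48 mm from the axis, 6-43 mm up. Nested in its twin, the shoulder sits on the rim: underside 38 mm above the lower one's. Starts on the large saucers, in the well.
- espresso_cup_2: Small white espresso cup, 50 mm high, 0.10 kg (two alike, interchangeable). Origin: centre of underside; z up, handle at +y. Band 56 mm across (48 inside) above a shoulder at 12 mm; tapered foot below, 36 to 42 mm across. Handle 8 mm thick, reaching 48 mm from the axis, 6-43 mm up. Nested in its twin, the shoulder sits on the rim: underside 38 mm above the lower one's. Starts on the worktop.
- large_saucers: Pile of two large white saucers, 124 mm across, which stays put; for the coffee cups. Origin: centre of its underside on the worktop, z up. Flat round well in the middle, 59 mm across, 3 mm deep, its floor 12 mm above the worktop; rim 20 mm above it. A coffee cup's foot has 4.5 mm to spare all round in the well.
- small_saucers: Pile of two small white saucers, 102 mm across, which stays put; for the espresso cups. Origin: centre of its underside on the worktop, z up. Flat round well in the middle, 45 mm across, its floor 12 mm and the ledge round it 15 mm above the worktop; rim 20 mm. An espresso cup's foot has 4.5 mm to spare all round; a coffee cup's does not go in.
- sugar_pot: Bystander: low round cream pot with a lid and dark red bands, 63 mm across and 34 mm high; origin at the centre of its underside. Mind also the fixed black coffee maker, 350 mm tall, at x 0.63 to 0.89 m, y -0.04 to 0.18 m, and the fixed coffee jar, 163 mm tall, at about x 0.77, y 0.30 m.
- spoon: Bystander: steel table spoon lying at the back, 192 mm long (x axis), 39 wide, 13 high; origin: centre of its underside. But for the listed things the worktop (z = 0) is bare at x 0.37 to 0.60, y -0.06 to 0.45 m (left of the sink) and x 0.37 to 0.44, y -0.35 to -0.06 m (in front of it): any clear place there can be the free spot.

How it is judged:
By the outcome, as a careful person would: the job done as asked, in the order asked, and still so for the second after the job is handed in, with the robot touching nothing.
It also fails if it takes over 125 s, if anything falls off the work surface, if the arm or the gripper's body presses on something with over 40 N, if the wrist force passes 120 N, or if a joint passes its speed limit or range.

## Working session

There is one attempt and no reset: what is moved stays moved. The work goes in short steps, Python scripts to look and compute and a tool call to move; the robot and the scene stay as the last step left them, time stands still between calls to the robot, and variables do not carry over. Pictures are saved under pics/ and viewed, at most 14 in all, crops included, and the job is handed in when it is done.

Besides the shell and the picture viewer there is one more tool, called after "Request:" as name(argument=value, ...), one argument or row to a line, values as JSON. move_arm: Moves the arm, as the interface text tells. Shifts and turns lie within -1 to 1; 1 stands for 25 mm of shift or 4 degrees of turn. Its arguments: {"type":"object","properties":{"motion":{"type":"array","items":{"type":"array"}},"grip_force":{"type":"number"}},"required":["motion"]}

```bash
ls; mkdir -p pics
cat > h.py <<'E'
from workcell import *
import numpy as np, cv2
def cam(n):
    c=camera_info(n);R=cv2.Rodrigues(np.array(c["rvec"],float))[0];t=np.array(c["tvec"],float).ravel()
    K=np.array([[c["fx"],0,c["cx"]],[0,c["fy"],c["cy"]],[0,0,1]],float);return K,R,t
def ray(C,u,v):
    K,R,t=C;d=R.T@np.linalg.inv(K)@np.array([u,v,1.]);return -R.T@t,d
def onplane(C,u,v,z):
    o,d=ray(C,u,v);return o+d*(z-o[2])/d[2]
def proj(C,P):
    K,R,t=C;p=K@(R@np.array(P,float)+t);return p[:2]/p[2]
E
python3 - <<'E'
from h import *
s=state();print(s)
for n in("scene","side","wrist"):
    cv2.imwrite(f"pics/{n}0.png",grab_frame(n));C=cam(n);print(n,C[0][0,0],(-C[1].T@C[2]).round(),C[1][2].round(2))
E
```

```text
pics
{'time_s': 0.0, 'qpos': array([-6.52617148e+01,  1.83509486e+01,  8.97050170e+01, -2.99158998e-03,
        7.20426422e+01, -1.14633709e+00]), 'qvel': array([ 0.08662384, -0.10396955,  0.0135753 , -0.05848617, -0.05451092,
        0.02525994]), 'effort': array([-9.80275308e-05, -4.12469566e+01, -2.31970561e+01,  7.27820559e-02,
        4.56836284e-02, -1.23613263e-04]), 'ee_pos': array([ 250.79950812, -516.87792408,  213.13662308]), 'ee_rot': array([-1.79901355e+02,  8.70948220e-04,  2.58855478e+01]), 'force': array([-0.07940815,  0.02816848,  0.03402863]), 'torque': array([-0.01474201, -0.03641658, -0.00263659]), 'gripper_force': 0.0, 'gripper_width': 91.0472083707473}
scene 578.5503302604817 [  68. -876.  961.] [ 0.34  0.68 -0.65]
side 540.7578719207645 [ 542. 1204. 1004.] [ 0.01 -0.76 -0.65]
wrist 370.1504803702403 [ 319. -486.  384.] [-0.24 -0.12 -0.96]
```

View pics/scene0.png

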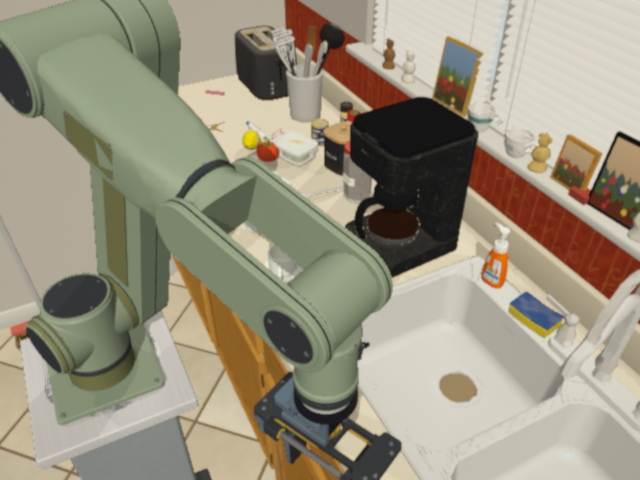

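View pics/side0.png

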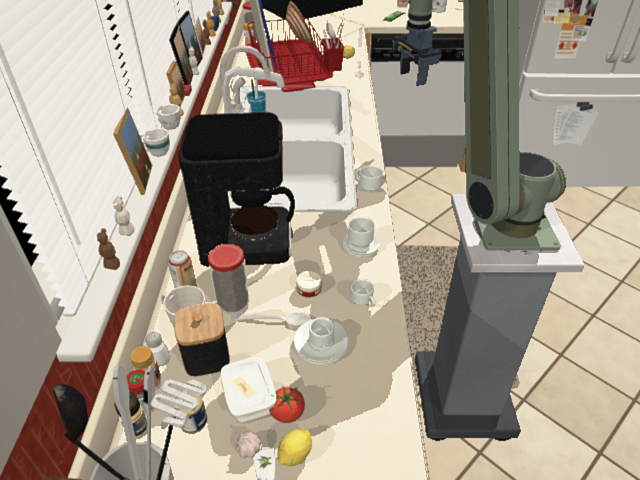

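The side view shows, from top to bottom: a coffee cup on the worktop (370,178), a coffee cup on the small saucers (360,233), the pot (308,283), an espresso cup on the worktop (362,291) and an espresso cup on the large saucers (320,340). The scene view is blocked by the arm.

Run:
```python
from h import *
C=cam("side")
for n,u,v,z in[("cof2",369,170,64),("cof1onsmall",360,225,79),("smallsauc",361,243,20),("pot",308,277,34),("esp2",360,286,50),("esp1onlarge",321,325,62),("large",320,340,20),("spoon bowl",297,320,8)]:print(n,onplane(C,u,v,z).round())
im=cv2.imread("pics/side0.png")[140:370,210:400];cv2.imwrite("pics/sidez.png",cv2.resize(im,None,fx=2.6,fy=2.6,interpolation=cv2.INTER_CUBIC)[:600])
```

```text
cof2 [ 408. -197.   64.]
cof1onsmall [449.  88.  79.]
smallsauc [444.  94.  20.]
pot [586. 239.  34.]
esp2 [457. 286.  50.]
esp1onlarge [551. 418.  62.]
large [554. 427.  20.]
spoon bowl [609. 358.   8.]
```

View pics/sidez.png

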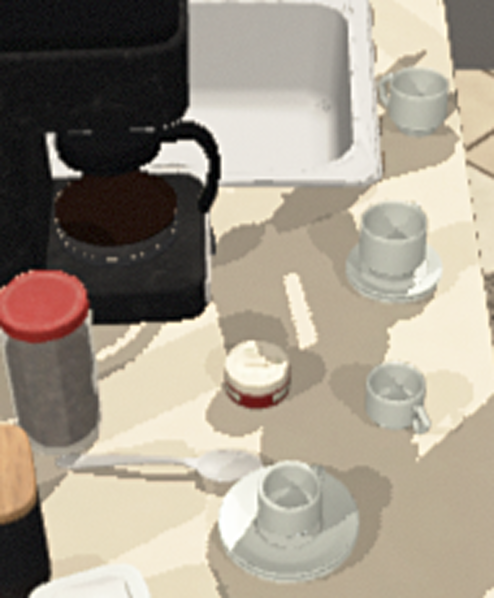

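Request:
move_arm(
  motion=[
    [91,[0.3,1,0.2],[0,0,-0.4]],
    [91,[0.3,1,0.2],[0,0,-0.4]],
    [91,[0.3,1,0.2],[0,0,-0.4]],
    [91,[0.3,1,0.2],[0,0,-0.4]],
    [91,[0.3,1,0.2],[0,0,-0.4]],
    [91,[0.3,1,0.2],[0,0,-0.4]],
    [91,[0.3,1,0.2],[0,0,-0.4]],
    [91,[0.3,1,0.2],[0,0,-0.4]],
    [91,[0.3,1,0.2],[0,0,-0.4]],
    [91,[0.3,1,0.2],[0,0,-0.4]],
    [91,[0.3,1,0.2],[0,0,-0.4]],
    [91,[0.3,1,0.2],[0,0,-0.4]],
    [91,[0.3,1,0.2],[0,0,-0.4]],
    [91,[0,0,0],[0,0,0]],
    [91,[0,0,0],[0,0,0]],
  ],
)

```text
time_s: 1.4
ee_pos: [348.7, -191.6, 279.1]
ee_rot: [180.0, -0.0, 5.3]
force: [-0.3, -0.3, -1.0]
gripper_width: 91.3
gripper_force: 0.0
```

Run:
```python
from h import *
import pickle
C=cam("wrist");cv2.imwrite("pics/w1.png",grab_frame("wrist"));pickle.dump(C,open("w1.pkl","wb"))
s=state();print(s["time_s"],s["ee_pos"],s["ee_rot"],s["qpos"].round(1),(-C[1].T@C[2]).round(),C[1].round(2))
```

```text
1.45 [ 348.42722969 -192.30863542  278.85609743] [1.79964699e+02 2.26628929e-02 5.17588955e+00] [-30.5  -0.3 103.2  -0.   77.1  54.3] [ 423. -186.  449.] [[ 0.09 -1.    0.  ]
 [-0.96 -0.09  0.26]
 [-0.26 -0.03 -0.96]]
```

Request:
move_arm(
  motion=[
    [91,[0.2,1,0],[0,0,-0.1]],
    [91,[0.2,1,0],[0,0,-0.1]],
    [91,[0.2,1,0],[0,0,-0.1]],
    [91,[0.2,1,0],[0,0,-0.1]],
    [91,[0.2,1,0],[0,0,-0.1]],
    [91,[0.2,1,0],[0,0,-0.1]],
    [91,[0.2,1,0],[0,0,-0.1]],
    [91,[0.2,1,0],[0,0,-0.1]],
    [91,[0.2,1,0],[0,0,-0.1]],
    [91,[0.2,1,0],[0,0,-0.1]],
    [91,[0.2,1,0],[0,0,-0.1]],
    [91,[0.2,1,0],[0,0,-0.1]],
    [91,[0.2,1,0],[0,0,-0.1]],
    [91,[0.2,1,0],[0,0,-0.1]],
    [91,[0.2,1,0],[0,0,-0.1]],
    [91,[0.2,1,0],[0,0,0]],
    [91,[0.2,1,0],[0,0,0]],
    [91,[0,0.5,0],[0,0,0]],
    [91,[0,0,0],[0,0,0]],
    [91,[0,0,0],[0,0,0]],
  ],
)

```text
time_s: 3.12
ee_pos: [433.6, 244.2, 278.3]
ee_rot: [179.9, 0.1, -0.9]
force: [0.5, -0.6, -0.8]
gripper_width: 91.3
gripper_force: 0.0
```

Run:
```python
from h import *
import pickle
C=cam("wrist");cv2.imwrite("pics/w2.png",grab_frame("wrist"));pickle.dump(C,open("w2.pkl","wb"))
cv2.imwrite("pics/scene2.png",grab_frame("scene"));cv2.imwrite("pics/side2.png",grab_frame("side"))
s=state();print(s["time_s"],s["ee_pos"],s["ee_rot"],s["qpos"].round(1),(-C[1].T@C[2]).round(),C[1].round(2))
```

```text
3.2667 [433.48480503 243.75358404 279.00914509] [ 1.79956539e+02  6.06689410e-03 -9.95784354e-01] [ 28.    9.2  92.6  -0.   78.2 119.1] [509. 242. 449.] [[-0.02 -1.    0.  ]
 [-0.96  0.02  0.27]
 [-0.27  0.   -0.96]]
```

View pics/w1.png

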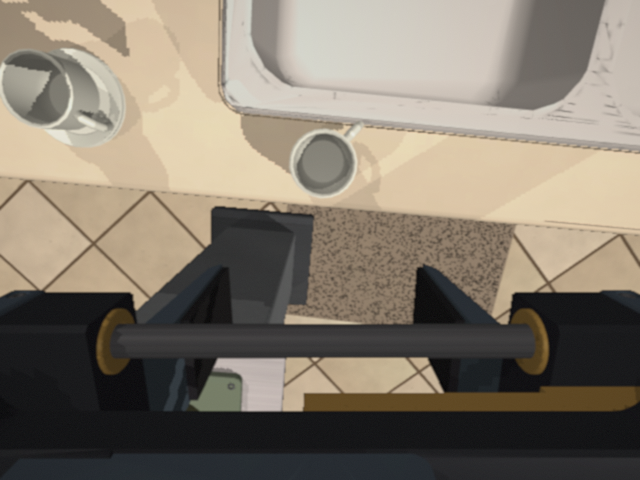

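View pics/w2.png

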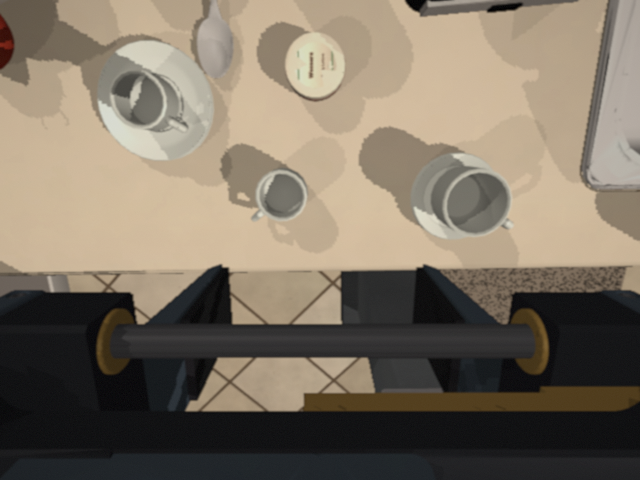

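w1 shows coffee cup 2 at (325,160) with its handle tip at (356,128). w2 shows the large saucer at (156,100) with the espresso cup's rim at (139,98) and handle tip at (180,126). The loose espresso cup is at (282,193) with its handle at (257,217), the pot is at (315,66), the coffee cup's rim on the small saucer is at (476,199) with its handle at (508,225), and the small saucer itself is at (462,195).

```bash
cat >> h.py <<'E'
from scipy.optimize import least_squares
def circ(im,C,uv,z,r,tol=6,xy=None):
    g=cv2.GaussianBlur(im,(0,0),1.0);e=cv2.Canny(g,25,60)
    v,u=np.nonzero(e);o,_=ray(C,0,0);K,R,t=C
    d=(R.T@np.linalg.inv(K)@np.vstack([u,v,np.ones(len(u))])).T
    P=(o+d*((z-o[2])/d[:,2])[:,None])[:,:2]
    c=np.array(xy if xy is not None else onplane(C,*uv,z)[:2],float)
    for k in(tol,tol*.7,3,2,2):
        D=np.hypot(*(P-c).T);Q=P[abs(D-r)<k]
        if len(Q)<8:break
        c=least_squares(lambda p:np.hypot(*(Q-p).T)-r,c,loss="soft_l1",f_scale=.7).x
    a=np.unique((np.degrees(np.arctan2(*(Q-c).T[::-1]))//10)).size
    return c.round(1),len(Q),a
E
python3 - <<'E'
from h import *
import pickle
for f,L in(("w1",[("cof2",(325,160),64,35,(356,128),40)]),("w2",[("large",(156,100),20,62,None,0),("small",(462,195),20,51,None,0),("esp1",(139,98),62,28,(180,126),45),("esp2",(282,193),50,28,(257,217),35),("cof1",(476,199),79,35,(508,225),60),("pot",(315,66),34,31.5,None,0)])):
    im=cv2.imread(f"pics/{f}.png");C=pickle.load(open(f+".pkl","rb"))
    for n,uv,z,r,h,hz in L:
        c=circ(im,C,uv,z,r);print(n,onplane(C,*uv,z)[:2].round(),c,end=" ")
        if h:
            p=onplane(C,*h,hz)[:2]-c[0];print("handle az",np.degrees(np.arctan2(p[1],p[0])).round(),np.hypot(*p).round())
        else:print()
E
```

```text
cof2 [ 406. -192.] (array([ 406.5, -192.8]), 195, 33) handle az -40.0 45.0
large [555. 419.] (array([552.6, 420.2]), 360, 32) 
small [446.  79.] (array([443.3,  84.4]), 152, 22) 
esp1 [553. 418.] (array([551. , 419.2]), 169, 32) handle az -127.0 40.0
esp2 [456. 284.] (array([454.4, 284.2]), 145, 32) handle az 131.0 41.0
cof1 [451.  87.] (array([446.1,  85. ]), 168, 27) handle az -122.0 51.0
pot [584. 246.] (array([583.5, 246.9]), 249, 36)
```

Request:
move_arm(
  motion=[
    [91,[0.15,0.25,-0.22],[0,0,0.96]],
    [91,[0.15,0.25,-0.22],[0,0,0.96]],
    [91,[0.15,0.25,-0.22],[0,0,0.96]],
    [91,[0.15,0.25,-0.22],[0,0,0.96]],
    [91,[0.15,0.25,-0.22],[0,0,0.96]],
    [91,[0.15,0.25,-0.22],[0,0,0.96]],
    [91,[0.15,0.25,-0.22],[0,0,0.96]],
    [91,[0.15,0.25,-0.22],[0,0,0.96]],
    [91,[0.15,0.25,-0.22],[0,0,0.96]],
    [91,[0.15,0.25,-0.22],[0,0,0.96]],
    [91,[0.15,0.25,-0.22],[0,0,0.96]],
    [91,[0.15,0.25,-0.22],[0,0,0.96]],
    [91,[0.15,0.25,-0.22],[0,0,0.96]],
    [91,[0.15,0.25,-0.22],[0,0,0.96]],
    [91,[0,0,0],[0,0,0]],
    [91,[0,0,0],[0,0,0]],
  ],
)

```text
time_s: 4.6
ee_pos: [486.0, 331.7, 201.9]
ee_rot: [180.0, 0.1, 52.7]
force: [-0.7, -0.2, -0.1]
gripper_width: 91.1
gripper_force: 0.0
```

```bash
cat >> h.py <<'E'
def look(name,items):
    import pickle
    p=[];
    for i in range(3):
        s=state();C=cam("wrist");im=grab_frame("wrist");p.append(np.r_[s["ee_pos"],s["ee_rot"][2]])
    cv2.imwrite(f"pics/{name}.png",im);pickle.dump(C,open(name+".pkl","wb"))
    print("t",s["time_s"],"tcp",np.mean(p,0).round(1))
    for n,xy,z,r in items:
        print(n,proj(C,(*xy,z)).round(),circ(im,C,None,z,r,xy=xy))
E
python3 - <<'E'
from h import *
look("w3",[("large",(552.6,420.2),20,62),("esp1",(551,419.2),62,28),("well",(552.6,420.2),15,29.5)])
E
```

```text
t 4.7 tcp [486.1 331.8 202.2  52.7]
large [319.  98.] (array([552.7, 422.2]), 492, 32)
esp1 [318.  95.] (array([550.6, 419.2]), 242, 33)
well [319.  99.] (array([555.6, 422.2]), 247, 33)
```

View pics/w3.png

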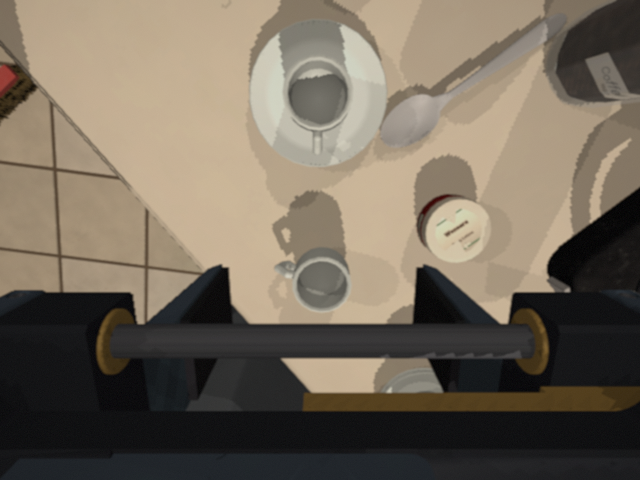

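w3 shows the espresso cup's rim at (317,93) with its handle pointing straight down the image (318,150), so the yaw is aligned.

Request:
move_arm(
  motion=[
    [91,[0.65,0.875,0],[0,0,0]],
    [91,[0.65,0.875,0],[0,0,0]],
    [91,[0.65,0.875,0],[0,0,0]],
    [91,[0.65,0.875,0],[0,0,0]],
    [91,[0,0,-1],[0,0,0]],
    [91,[0,0,-1],[0,0,0]],
    [91,[0,0,-1],[0,0,0]],
    [91,[0,0,-1],[0,0,0]],
    [91,[0,0,-1],[0,0,0]],
    [91,[0,0,-1],[0,0,0]],
    [91,[0,0,-0.6],[0,0,0]],
    [91,[0,0,-0.3],[0,0,0]],
    [91,[0,0,0],[0,0,0]],
  ],
)

```text
time_s: 5.83
ee_pos: [550.2, 419.2, 27.9]
ee_rot: [-180.0, 0.2, 52.8]
force: [-1.1, -0.0, -0.3]
gripper_width: 90.9
gripper_force: 0.0
```

Request:
move_arm(
  motion=[
    [60,[0,0,0],[0,0,0]],
    [60,[0,0,0],[0,0,0]],
    [60,[0,0,0],[0,0,0]],
    [50,[0,0,0],[0,0,0]],
    [50,[0,0,0],[0,0,0]],
    [50,[0,0,0],[0,0,0]],
    [50,[0,0,0],[0,0,0]],
    [50,[0,0,0],[0,0,0]],
    [50,[0,0,0],[0,0,0]],
  ],
  grip_force=15,
)

```text
time_s: 6.58
ee_pos: [551.2, 420.6, 30.3]
ee_rot: [180.0, -0.1, 52.8]
force: [-1.5, -0.3, 5.4]
gripper_width: 57.2
gripper_force: 15.0
```

Request:
move_arm(
  motion=[
    [50,[0,0,0.3],[0,0,0]],
    [50,[0,0,0.7],[0,0,0]],
    [50,[0,0,1],[0,0,0]],
    [50,[0,0,1],[0,0,0]],
    [50,[0,-0.4,1],[0,0,0]],
    [50,[-0.3,-0.8,0],[0,0,0]],
    [50,[-0.4,-1,0],[0,0,0]],
    [50,[-0.4,-1,0],[0,0,0]],
    [50,[-0.4,-1,0],[0,0,0]],
    [50,[-0.4,-1,0],[0,0,0]],
    [50,[-0.4,-1,0],[0,0,0]],
    [50,[-0.4,-1,0],[0,0,0]],
    [50,[-0.4,-1,0],[0,0,0]],
    [50,[-0.4,-0.8,0],[0,0,0]],
    [50,[-0.1,-0.4,0],[0,0,0]],
    [50,[0,0,0],[0,0,0]],
    [50,[0,0,0],[0,0,0]],
  ],
)

```text
time_s: 8.0
ee_pos: [461.9, 185.5, 129.7]
ee_rot: [180.0, -0.1, 52.8]
force: [0.5, -0.4, -0.6]
gripper_width: 57.4
gripper_force: 15.0
```

Run:
```python
from h import *
look("w4",[("esp2",(454.4,284.2),50,28),("cof1",(446,85),79,35),("large",(552.6,421),20,62),("well",(552.6,421),15,29.5),("wellf",(552.6,421),12,29.5)])
s=state();print(s["force"],s["gripper_width"])
```

```text
t 8.1 tcp [462.  185.9 129.7  52.8]
esp2 [219. 142.] (array([453., 286.]), 344, 36)
cof1 [390. 387.] (array([445.1,  83.4]), 98, 12)
large [ 204. -145.] (array([552.6, 421. ]), 0, 0)
well [ 207. -139.] (array([552.6, 421. ]), 0, 0)
wellf [ 208. -136.] (array([552.6, 421. ]), 0, 0)
[-0.18007116  0.88117867 -0.63371916] 57.45970266539103
```

View pics/w4.png

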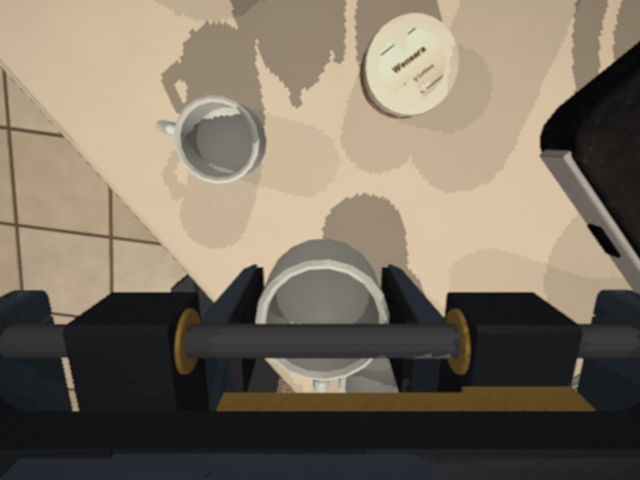

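w4 shows the held espresso cup upright between the fingers. The loose espresso cup is at (219,140) and its handle tip at (167,127).

Request:
move_arm(
  motion=[
    [50,[0,0,-0.7],[0,0,0]],
    [50,[0,0,-1],[0,0,0]],
    [50,[0,0,-1],[0,0,0]],
    [50,[0,0,-0.9],[0,0,0]],
    [50,[0,0,-0.5],[0,0,0]],
    [50,[0,0,-0.2],[0,0,0]],
    [50,[0,0,-0.06],[0,0,0]],
    [50,[0,0,-0.06],[0,0,0]],
    [50,[0,0,-0.04],[0,0,0]],
    [50,[0,0,0],[0,0,0]],
  ],
)

```text
time_s: 8.98
ee_pos: [461.7, 185.6, 18.7]
ee_rot: [179.9, -0.1, 52.9]
force: [-0.1, -0.3, -1.0]
gripper_width: 57.6
gripper_force: 15.0
```

Request:
move_arm(
  motion=[
    [50,[0,0,-0.04],[0,0,0]],
    [50,[0,0,-0.04],[0,0,0]],
    [50,[0,0,0],[0,0,0]],
  ],
)

```text
time_s: 9.23
ee_pos: [461.9, 185.6, 18.2]
ee_rot: [179.9, -0.1, 52.8]
force: [-2.3, -0.2, 12.1]
gripper_width: 57.3
gripper_force: 15.0
```

Request:
move_arm(
  motion=[
    [62,[0,0,0.02],[0,0,0]],
    [75,[0,0,0],[0,0,0]],
    [91,[0,0,0],[0,0,0]],
    [91,[0,0,0],[0,0,0]],
    [91,[0,0,0.4],[0,0,0]],
    [91,[0,0,1],[0,0,0]],
    [91,[0,0,1],[0,0,0]],
    [91,[0,0,1],[0,0,0]],
    [91,[0,0,1],[0,0,0]],
    [91,[-0.375,-0.975,0.3],[0,0,0.16]],
    [91,[-0.375,-0.975,0.3],[0,0,0.16]],
    [91,[-0.375,-0.975,0.3],[0,0,0.16]],
    [91,[-0.375,-0.975,0.3],[0,0,0.16]],
    [91,[-0.375,-0.975,0.3],[0,0,0.16]],
    [91,[-0.375,-0.975,0.3],[0,0,0.16]],
    [91,[-0.375,-0.975,0.3],[0,0,0.16]],
    [91,[-0.375,-0.975,0.3],[0,0,0.16]],
    [91,[0,0,0],[0,0,0]],
    [91,[0,0,0],[0,0,0]],
  ],
)

```text
time_s: 10.82
ee_pos: [386.0, -10.5, 187.4]
ee_rot: [179.9, -0.1, 57.8]
force: [0.5, 0.6, 0.0]
gripper_width: 91.0
gripper_force: 0.0
```

Run:
```python
from h import *
look("w5",[("esp1",(461.9,185.6),50,28),("esp2",(454.4,284.2),50,28),("cof1",(446,85),79,35),("small",(445,84.5),20,51)])
```

```text
t 10.9167 tcp [386.1  -9.9 187.   57.9]
esp1 [264. -53.] (array([461.9, 185.6]), 6, 2)
esp2 [ 168. -198.] (array([454.4, 284.2]), 0, 0)
cof1 [321.  84.] (array([445.9,  83.8]), 348, 31)
small [320.  96.] (array([443.4,  85.6]), 453, 36)
```

View pics/w5.png

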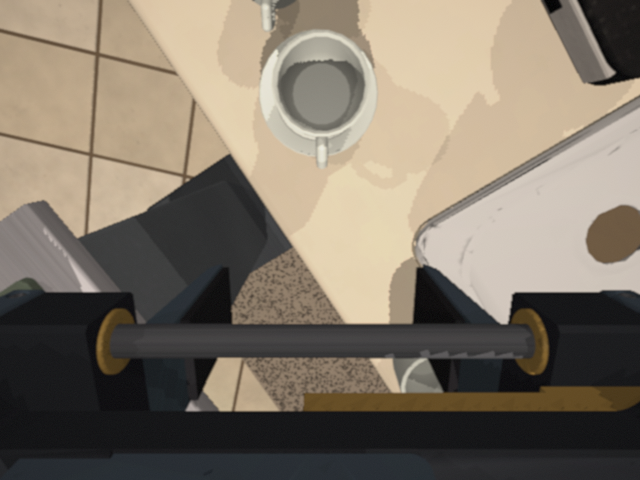

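w5 shows the coffee cup's rim at (318,87) and its handle at (321,155) along the tool axis; the small saucer is centred near (320,96).

Request:
move_arm(
  motion=[
    [91,[0.6,0.94,0],[0,0,0]],
    [91,[0.6,0.94,0],[0,0,0]],
    [91,[0.6,0.94,0],[0,0,0]],
    [91,[0.6,0.94,0],[0,0,0]],
    [91,[0,0,-1],[0,0,0]],
    [91,[0,0,-1],[0,0,0]],
    [91,[0,0,-1],[0,0,0]],
    [91,[0,0,-1],[0,0,0]],
    [91,[0,0,-1],[0,0,0]],
    [91,[0,0,-0.55],[0,0,0]],
    [91,[0,0,-0.3],[0,0,0]],
    [91,[0,0,0],[0,0,0]],
    [75,[0,0,0],[0,0,0]],
    [75,[0,0,0],[0,0,0]],
    [64,[0,0,0],[0,0,0]],
    [64,[0,0,0],[0,0,0]],
    [64,[0,0,0],[0,0,0]],
    [64,[0,0,0],[0,0,0]],
    [64,[0,0,0],[0,0,0]],
    [64,[0,0,0],[0,0,0]],
  ],
  grip_force=18,
)

```text
time_s: 12.63
ee_pos: [446.6, 84.5, 41.1]
ee_rot: [179.9, -0.1, 57.9]
force: [-1.5, 2.4, 6.5]
gripper_width: 71.6
gripper_force: 18.0
```

Run:
```python
from h import *
s=state();print(s["ee_pos"],s["force"],s["gripper_width"],s["gripper_force"])
```

```text
[446.61200393  84.49331295  41.12602806] [-1.46879312  2.36937915  6.5134709 ] 71.63206217527487 18.001631442457438
```

Request:
move_arm(
  motion=[
    [64,[0,0,0.3],[0,0,0]],
    [64,[0,0,0.8],[0,0,0]],
    [64,[0,0,1],[0,0,0]],
    [64,[0,0,1],[0,0,0]],
    [64,[0,0.3,1],[0,0,0]],
    [64,[0.1,0.7,0.7],[0,0,0]],
    [64,[0.2,1,0.3],[0,0,0]],
    [64,[0.2,1,0],[0,0,0]],
    [64,[0.2,1,0],[0,0,0]],
    [64,[0.2,1,0],[0,0,0]],
    [64,[0.2,1,0],[0,0,0]],
    [64,[0.2,1,0],[0,0,0]],
    [64,[0.2,1,0],[0,0,0]],
    [64,[0.2,1,0],[0,0,0]],
    [64,[0.1,0.6,0],[0,0,0]],
    [64,[0,0.3,0],[0,0,0]],
    [64,[0,0,0],[0,0,0]],
    [64,[0,0,0],[0,0,0]],
  ],
)

```text
time_s: 14.13
ee_pos: [490.5, 330.7, 167.5]
ee_rot: [180.0, 0.1, 58.0]
force: [-0.0, 0.4, -1.5]
gripper_width: 71.8
gripper_force: 18.0
```

Run:
```python
from h import *
L=(552.6,421)
look("w6",[("large20",L,20,62)]+[(f"well{r}",L,15,r) for r in(28.5,29.5,30.5)])
im=cv2.imread("pics/w6.png");C=cam("wrist")
cv2.imwrite("pics/w6z.png",cv2.resize(im[0:240,180:460],(700,600)))
s=state();print(s["force"],s["gripper_width"],s["gripper_force"])
```

```text
t 14.2333 tcp [490.6 330.4 167.6  57.9]
large20 [325.  94.] (array([553. , 423.1]), 480, 29)
well28.5 [325.  95.] (array([553. , 423.5]), 366, 36)
well29.5 [325.  95.] (array([552.6, 422.1]), 488, 36)
well30.5 [325.  95.] (array([552.6, 422.6]), 303, 36)
[ 0.17645052 -1.1109762  -1.64742697] 71.76565768837474 17.999183870851994
```

View pics/w6z.png

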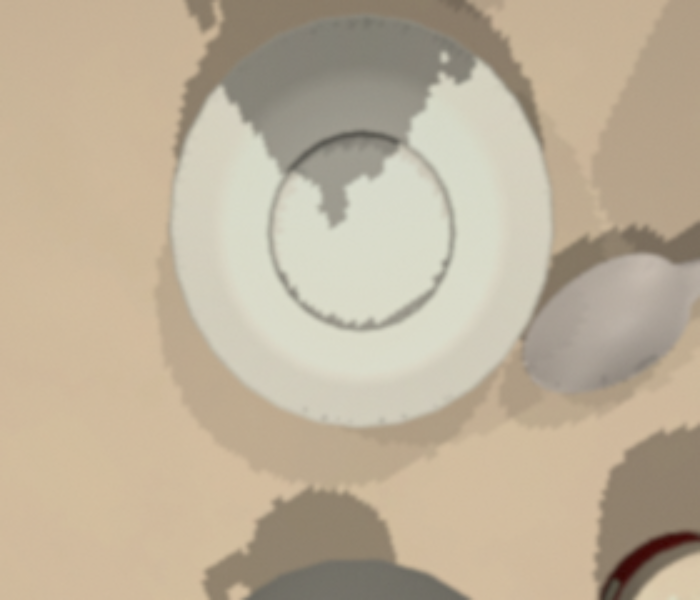

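The crop shows the empty well centred at about (325,92) full-frame, with the spoon head clear to its right.

Request:
move_arm(
  motion=[
    [64,[0.5,0.74,0],[0,0,0]],
    [64,[0.7,1,0],[0,0,0]],
    [64,[0.7,1,0],[0,0,0]],
    [64,[0.4,0.66,0],[0,0,0]],
    [64,[0.2,0.3,-0.3],[0,0,0]],
    [64,[0,0,-0.8],[0,0,0]],
    [64,[0,0,-1],[0,0,0]],
    [64,[0,0,-1],[0,0,0]],
    [64,[0,0,-1],[0,0,0]],
    [64,[0,0,-0.6],[0,0,0]],
    [64,[0,0,-0.2],[0,0,0]],
    [64,[0,0,-0.1],[0,0,0]],
    [64,[0,0,0],[0,0,0]],
    [64,[0,0,0],[0,0,0]],
  ],
)

```text
time_s: 15.45
ee_pos: [554.2, 424.3, 44.1]
ee_rot: [179.9, -0.1, 57.9]
force: [0.3, -0.3, -1.5]
gripper_width: 71.7
gripper_force: 18.0
```

Run:
```python
from h import *
look("w7",[])
```

```text
t 15.55 tcp [554.3 424.5  44.3  58. ]
```

Request:
move_arm(
  motion=[
    [64,[-0.05,-0.07,-0.1],[0,0,0]],
    [64,[0,0,-0.06],[0,0,0]],
    [64,[0,0,-0.04],[0,0,0]],
    [64,[0,0,-0.02],[0,0,0]],
    [64,[0,0,0],[0,0,0]],
  ],
)

```text
time_s: 16.02
ee_pos: [552.1, 422.3, 38.2]
ee_rot: [180.0, 0.0, 58.0]
force: [-2.8, -1.7, 5.5]
gripper_width: 71.7
gripper_force: 18.0
```

Request:
move_arm(
  motion=[
    [75,[0,0,0.02],[0,0,0]],
    [91,[0,0,0],[0,0,0]],
    [91,[0,0,0],[0,0,0]],
    [91,[0,0,0.4],[0,0,0]],
    [91,[0,0,1],[0,0,0]],
    [91,[0,0,1],[0,0,0]],
    [91,[0,0,1],[0,0,0]],
    [91,[0,0,1],[0,0,0]],
    [91,[-0.37,-0.91,0.3],[0,0,0.9]],
    [91,[-0.37,-0.91,0.3],[0,0,0.9]],
    [91,[-0.37,-0.91,0.3],[0,0,0.9]],
    [91,[-0.37,-0.91,0.3],[0,0,0.9]],
    [91,[-0.37,-0.91,0.3],[0,0,0.9]],
    [91,[-0.37,-0.91,0],[0,0,0.9]],
    [91,[-0.37,-0.91,0],[0,0,0.9]],
    [91,[-0.37,-0.91,0],[0,0,0.9]],
    [91,[-0.37,-0.91,0],[0,0,0.9]],
    [91,[-0.37,-0.91,0],[0,0,0.9]],
    [91,[-0.37,-0.91,0],[0,0,0.9]],
    [91,[-0.37,-0.91,0],[0,0,0.9]],
  ],
)

```text
time_s: 17.68
ee_pos: [441.0, 148.5, 185.9]
ee_rot: [179.9, -0.0, 101.4]
force: [0.9, 0.2, 0.1]
gripper_width: 91.3
gripper_force: 0.0
```

Request:
move_arm(
  motion=[
    [91,[0.12,-0.97,0],[0,0,0.58]],
    [91,[0.12,-0.97,0],[0,0,0.58]],
    [91,[0.12,-0.97,0],[0,0,0.58]],
    [91,[0.12,-0.97,0],[0,0,0.58]],
    [91,[0.12,-0.97,0],[0,0,0.58]],
    [91,[0.12,-0.97,0],[0,0,0.58]],
    [91,[0.12,-0.97,0],[0,0,0.58]],
    [91,[0.12,-0.97,0],[0,0,0.58]],
    [91,[0.12,-0.97,0],[0,0,0.58]],
    [91,[0.12,-0.97,0],[0,0,0.58]],
    [91,[0.12,-0.97,0],[0,0,0.58]],
    [91,[0.12,-0.97,0],[0,0,0.58]],
    [91,[0.12,-0.97,0],[0,0,0.58]],
    [91,[0.12,-0.97,0],[0,0,0.58]],
    [91,[0.12,-0.97,0],[0,0,0.58]],
    [91,[0.12,-0.97,0],[0,0,0.58]],
    [91,[0.12,-0.97,0],[0,0,0.58]],
    [91,[0,0,0],[0,0,0]],
    [91,[0,0,0],[0,0,0]],
    [91,[0,0,0],[0,0,0]],
  ],
)

```text
time_s: 19.35
ee_pos: [492.1, -262.3, 185.4]
ee_rot: [180.0, -0.0, 140.6]
force: [-0.0, 0.5, -0.2]
gripper_width: 91.0
gripper_force: 0.0
```

Run:
```python
from h import *
look("w8",[("cof2",(406.5,-192.8),64,35)])
cv2.imwrite("pics/scene8.png",grab_frame("scene"))
```

```text
t 19.45 tcp [ 492.1 -262.1  185.5  140.6]
cof2 [323.  89.] (array([ 402.8, -190.4]), 368, 36)
```

View pics/w8.png

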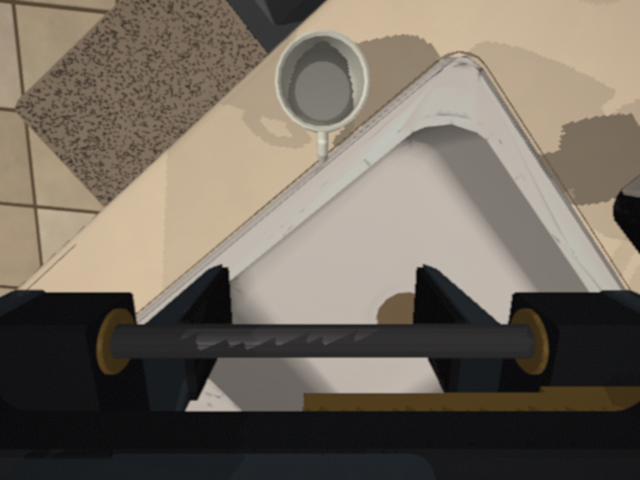

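w8 shows coffee cup 2's rim at (322,81) and its handle tip at (322,157), in line with the tool. The fits at different yaws disagree consistently by a camera offset of about 2 mm along tool x, so I correct for that.

Request:
move_arm(
  motion=[
    [91,[-0.7,0.57,0],[0,0,0]],
    [91,[-0.7,0.57,0],[0,0,0]],
    [91,[-0.7,0.57,0],[0,0,0]],
    [91,[-0.7,0.57,0],[0,0,0]],
    [91,[-0.7,0.54,0],[0,0,0]],
    [91,[0,0,-1],[0,0,0]],
    [91,[0,0,-1],[0,0,0]],
    [91,[0,0,-1],[0,0,0]],
    [91,[0,0,-1],[0,0,0]],
    [91,[0,0,-1],[0,0,0]],
    [91,[0,0,-0.9],[0,0,0]],
    [91,[0,0,-0.4],[0,0,0]],
    [91,[0,0,0],[0,0,0]],
    [75,[0,0,0],[0,0,0]],
    [75,[0,0,0],[0,0,0]],
    [64,[0,0,0],[0,0,0]],
    [64,[0,0,0],[0,0,0]],
    [64,[0,0,0],[0,0,0]],
    [64,[0,0,0],[0,0,0]],
    [64,[0,0,0],[0,0,0]],
  ],
  grip_force=18,
)

```text
time_s: 21.22
ee_pos: [405.7, -192.6, 28.8]
ee_rot: [179.9, 0.1, 140.6]
force: [0.3, 2.2, 6.1]
gripper_width: 71.8
gripper_force: 18.0
```

Request:
move_arm(
  motion=[
    [64,[0,0,0],[0,0,0]],
    [64,[0,0,0.3],[0,0,0]],
    [64,[0,0,0.8],[0,0,0]],
    [64,[0,0,1],[0,0,0]],
    [64,[0,0,1],[0,0,0]],
    [64,[0,0,1],[0,0,0]],
    [64,[0,0,1],[0,0,0]],
    [64,[0,0,1],[0,0,0]],
    [64,[0,0,0],[0,0,0]],
  ],
)

```text
time_s: 21.97
ee_pos: [407.1, -193.7, 185.1]
ee_rot: [179.9, 0.5, 140.6]
force: [0.5, -0.8, -0.8]
gripper_width: 71.5
gripper_force: 18.0
```

Run:
```python
from h import *
look("w9",[])
s=state();print(s["force"],s["gripper_width"])
```

```text
t 22.0667 tcp [ 405.9 -193.   182.9  140.6]
[-0.12147859  0.74907758 -1.92455775] 71.55259667201777
```

Request:
move_arm(
  motion=[
    [64,[0.1,0.5,0.1],[0,0,0.13]],
    [64,[0.1,0.9,0.1],[0,0,0.13]],
    [64,[0.1,1,0],[0,0,0.13]],
    [64,[0.1,1,0],[0,0,0.13]],
    [64,[0.1,1,0],[0,0,0.13]],
    [64,[0.1,1,0],[0,0,0.13]],
    [64,[0.1,1,0],[0,0,0.13]],
    [64,[0.1,1,0],[0,0,0.13]],
    [64,[0.1,1,0],[0,0,0.13]],
    [64,[0.1,1,0],[0,0,0.13]],
    [64,[0.1,1,0],[0,0,0.13]],
    [64,[0.1,1,0],[0,0,0.13]],
    [64,[0.1,1,0],[0,0,0.13]],
    [64,[0.1,1,0],[0,0,0.13]],
  ],
)

```text
time_s: 23.28
ee_pos: [438.4, 143.5, 183.3]
ee_rot: [-179.8, -0.2, 147.9]
force: [-0.2, -0.4, -1.6]
gripper_width: 71.7
gripper_force: 18.0
```

Request:
move_arm(
  motion=[
    [64,[0.5,0.9,0],[0,0,0]],
    [64,[0.75,0.9,0],[0,0,0]],
    [64,[0.8,0.9,0],[0,0,0]],
    [64,[0.8,0.9,0],[0,0,0]],
    [64,[0.8,0.9,0],[0,0,0]],
    [64,[0.8,0.9,0],[0,0,0]],
    [64,[0.8,0.9,0],[0,0,0]],
    [64,[0.8,0.9,0],[0,0,0]],
    [64,[0.8,0.9,0],[0,0,0]],
    [64,[0.5,0.6,0],[0,0,0]],
    [64,[0.25,0.3,0],[0,0,0]],
    [64,[0,0,0],[0,0,0]],
    [64,[0,0,0],[0,0,0]],
  ],
)

```text
time_s: 24.37
ee_pos: [628.9, 367.1, 182.4]
ee_rot: [-179.7, -0.1, 147.9]
force: [0.5, -0.3, -1.9]
gripper_width: 71.5
gripper_force: 18.0
```

Run:
```python
from h import *
look("w10",[("cof1",(551.2,420.7),76,35),("large",(551.2,420.7),20,62)])
```

```text
t 24.4667 tcp [628.8 366.9 183.2 147.9]
cof1 [331. 111.] (array([552.7, 420. ]), 335, 34)
large [330. 116.] (array([553.6, 422.8]), 477, 30)
```

View pics/w10.png

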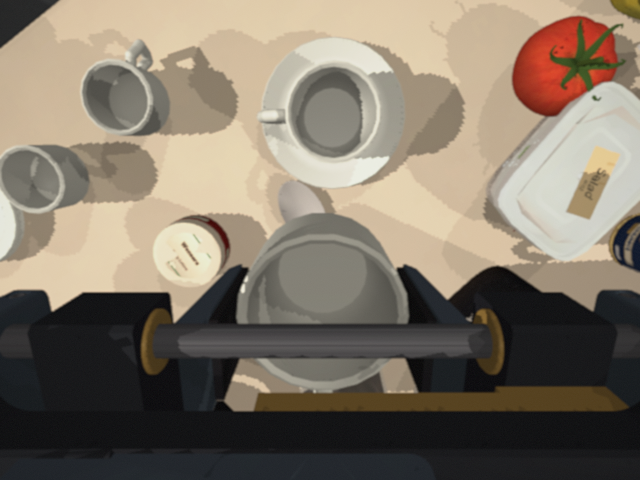

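w10 shows the lower coffee cup's rim at about (333,110) with its handle to the left (262,116), 90° from the held one's. The fit may be catching the rim's inner edge, so I'll re-measure by voting.

```bash
cat >> h.py <<'E'
def hough(im,C,z,r,xy,w=7):
    g=cv2.GaussianBlur(im,(0,0),1.0);e=cv2.Canny(g,20,50)
    v,u=np.nonzero(e);o,_=ray(C,0,0);K,R,t=C
    d=(R.T@np.linalg.inv(K)@np.vstack([u,v,np.ones(len(u))])).T
    P=(o+d*((z-o[2])/d[:,2])[:,None])[:,:2];P=P[np.hypot(*(P-xy).T)<r+w+5]
    best=[]
    for rr in np.arange(r-1.5,r+1.6,.5):
        for dx in np.arange(-w,w+.1,.5):
            for dy in np.arange(-w,w+.1,.5):
                q=P-np.array(xy)-(dx,dy);D=abs(np.hypot(*q.T)-rr)
                s=np.unique(np.degrees(np.arctan2(q[:,1],q[:,0]))[D<.6]//5).size
                best.append((s,xy[0]+dx,xy[1]+dy,rr))
    b=np.array(best);m=b[b[:,0]>=b[:,0].max()-2]
    return m[:,1:].mean(0).round(1),m[:,1:3].std(0).round(1),int(b[:,0].max())
E
python3 - <<'E'
from h import *
import pickle
L=(552,421.5);S=(443.5,84.5)
for f,n,z,r,xy in[("w2","large",20,62,L),("w3","large",20,62,L),("w6","large",20,62,L),("w6","well",15,29.5,L),("w10","large",20,62,L),("w10","cof1",76,35,L),("w10","cof1in",76,31,L),("w2","small",20,51,S),("w5","small",20,51,S),("w5","cof1",79,35,S),("w2","cof1",79,35,S),("w3","esp1",62,28,L),("w1","cof2",64,35,(405,-192)),("w8","cof2",64,35,(405,-192)),("w2","esp2",50,28,(454,285)),("w4","esp2",50,28,(454,285)),("w10","esp2",50,28,(454,285))]:
    print(f,n,hough(cv2.imread(f"pics/{f}.png"),pickle.load(open(f+".pkl","rb")),z,r,xy))
E
```

```text
w2 large (array([553. , 420.2,  62. ]), array([0.4, 0.2]), 59)
w3 large (array([552.2, 421.8,  61. ]), array([0.2, 0.2]), 62)
w6 large (array([552.5, 422.6,  61. ]), array([0.4, 0.2]), 66)
w6 well (array([552.8, 422.8,  29.2]), array([0.2, 0.2]), 72)
w10 large (array([552.8, 422.8,  61. ]), array([0.2, 0.2]), 71)
w10 cof1 (array([552.8, 420.2,  34.5]), array([0.2, 0.2]), 62)
w10 cof1in (array([552.6, 420.8,  31. ]), array([0.4, 0.2]), 65)
w2 small (array([443.6,  87.8,  50.7]), array([0.5, 1.3]), 40)
w5 small (array([443.5,  85.8,  50. ]), array([0. , 0.2]), 70)
w5 cof1 (array([445.7,  83.9,  34.8]), array([0.2, 0.2]), 55)
w2 cof1 (array([445.5,  85.1,  34.9]), array([1.3, 0.7]), 49)
w3 esp1 (array([550.3, 419.2,  27.9]), array([0.2, 0.2]), 56)
w1 cof2 (array([ 402.2, -190.3,   35. ]), array([0.2, 0.2]), 60)
w8 cof2 (array([ 401.6, -190.4,   34.4]), array([0.2, 0.2]), 67)
w2 esp2 (array([452.8, 285.5,  28. ]), array([0.2, 0. ]), 64)
w4 esp2 (array([453.2, 285.8,  27.5]), array([0.2, 0.2]), 68)
w10 esp2 (array([453.2, 288. ,  26.8]), array([0.2, 0. ]), 59)
```

Run:
```python
from h import *
import pickle
C=pickle.load(open("w10.pkl","rb"));im=cv2.imread("pics/w10.png")
for z in(217,219,221):print(hough(im,C,z,35,(626,369)),hough(im,C,z,31,(626,369)))
```

```text
(array([624. , 367.6,  34.6]), array([0.5, 1.1]), 60) (array([623.5, 368.6,  31. ]), array([0.3, 0.5]), 60)
(array([623. , 369. ,  34.5]), array([0., 0.]), 62) (array([623.1, 368.9,  30.7]), array([1. , 0.6]), 61)
(array([622. , 369.2,  33.8]), array([0. , 0.2]), 62) (array([622. , 369.5,  30. ]), array([0.3, 0.6]), 60)
```

Request:
move_arm(
  motion=[
    [64,[-0.4,0.3,0],[0,0,0]],
    [64,[-0.8,0.6,0],[0,0,0]],
    [64,[-0.8,0.6,0],[0,0,0]],
    [64,[-0.6,0.4,0],[0,0,0]],
    [64,[-0.26,0.16,0],[0,0,0]],
    [64,[0,0,-0.4],[0,0,0]],
    [64,[0,0,-0.9],[0,0,0]],
    [64,[0,0,-1],[0,0,0]],
    [64,[0,0,-0.5],[0,0,0]],
    [64,[0,0,-0.2],[0,0,0]],
    [64,[0,0,0],[0,0,0]],
    [64,[0,0,0],[0,0,0]],
  ],
)

```text
time_s: 25.52
ee_pos: [559.2, 418.9, 110.5]
ee_rot: [180.0, 0.0, 147.9]
force: [0.3, 0.4, -1.4]
gripper_width: 71.8
gripper_force: 18.0
```

Run:
```python
from h import *
look("w11",[])
im=grab_frame("side");C=cam("side")
u,v=proj(C,(552,421,80)).astype(int);cv2.imwrite("pics/s11.png",cv2.resize(im[v-50:v+60,u-70:u+70],(760,597),interpolation=cv2.INTER_CUBIC))
```

```text
t 25.6167 tcp [559.3 419.2 111.1 147.9]
```

Request:
move_arm(
  motion=[
    [64,[-0.08,-0.03,0],[0,0,0]],
    [64,[0,0,-0.15],[0,0,0]],
    [64,[0,0,-0.15],[0,0,0]],
    [64,[0,0,-0.15],[0,0,0]],
    [64,[0,0,-0.1],[0,0,0]],
    [64,[0,0,-0.1],[0,0,0]],
    [64,[0,0,0],[0,0,0]],
  ],
)

```text
time_s: 26.3
ee_pos: [555.9, 418.2, 93.0]
ee_rot: [-179.9, -0.0, 147.9]
force: [0.3, 0.7, -1.6]
gripper_width: 71.8
gripper_force: 18.0
```

Free entry into the lower cup; continuing in fine steps.

Request:
move_arm(
  motion=[
    [64,[0,0,-0.06],[0,0,0]],
    [64,[0,0,-0.05],[0,0,0]],
    [64,[0,0,-0.04],[0,0,0]],
    [64,[0,0,-0.03],[0,0,0]],
    [64,[0,0,0],[0,0,0]],
  ],
)

```text
time_s: 26.72
ee_pos: [556.3, 418.4, 89.3]
ee_rot: [-180.0, -0.0, 147.9]
force: [0.1, 0.3, -1.3]
gripper_width: 71.6
gripper_force: 18.0
```

Request:
move_arm(
  motion=[
    [64,[0,0,-0.03],[0,0,0]],
    [64,[0,0,-0.03],[0,0,0]],
    [64,[0,0,0],[0,0,0]],
  ],
)

```text
time_s: 26.97
ee_pos: [556.4, 418.5, 88.8]
ee_rot: [180.0, 0.0, 147.9]
force: [-0.8, -0.9, 3.8]
gripper_width: 71.8
gripper_force: 18.0
```

Request:
move_arm(
  motion=[
    [76,[0,0,0.02],[0,0,0]],
    [91,[0,0,0],[0,0,0]],
    [91,[0,0,0],[0,0,0]],
    [91,[0,0,0.3],[0,0,0]],
    [91,[0,0,1],[0,0,0]],
    [91,[0,0,1],[0,0,0]],
    [91,[0,0,1],[0,0,0]],
    [91,[0,0,1],[0,0,0]],
    [91,[-0.14,-0.96,0],[0,0,-0.47]],
    [91,[-0.14,-0.96,0],[0,0,-0.47]],
    [91,[-0.14,-0.96,0],[0,0,-0.47]],
    [91,[-0.14,-0.96,0],[0,0,-0.47]],
    [91,[-0.14,-0.96,0],[0,0,-0.47]],
    [91,[-0.14,-0.96,0],[0,0,-0.47]],
    [91,[-0.14,-0.96,0],[0,0,-0.47]],
    [91,[-0.14,-0.96,0],[0,0,-0.47]],
    [91,[-0.14,-0.96,0],[0,0,-0.47]],
    [91,[0,0,0],[0,0,0]],
    [91,[0,0,0],[0,0,0]],
  ],
)

```text
time_s: 28.55
ee_pos: [524.9, 201.7, 196.7]
ee_rot: [179.9, 0.0, 130.9]
force: [0.4, 0.2, 0.1]
gripper_width: 90.6
gripper_force: 0.0
```

Run:
```python
from h import *
import pickle
look("w12",[])
C=pickle.load(open("w12.pkl","rb"));im=cv2.imread("pics/w12.png")
for n,z,r,xy in[("esp2",50,28,(453.2,286)),("esp2in",50,24,(453.2,286)),("cofU",124,35,(552,420)),("cofUin",124,31,(552,420)),("large",20,62,(552.6,422.4)),("esp1",50,28,(461.9,185.6))]:
    print(n,proj(C,(*xy,z)).round(),hough(im,C,z,r,xy))
```

```text
t 28.65 tcp [525.1 202.4 196.6 130.9]
esp2 [323.  93.] (array([452.4, 285.8,  27.5]), array([0.2, 0.2]), 72)
esp2in [323.  93.] (array([452.7, 285.2,  24. ]), array([0. , 0.2]), 70)
cofU [604.  10.] (array([550.9, 418. ,  34.5]), array([0.4, 1. ]), 31)
cofUin [604.  10.] (array([550.5, 417.7,  30.7]), array([0.4, 0.7]), 34)
large [517.  50.] (array([553.1, 422. ,  60.5]), array([0.4, 0.2]), 45)
esp1 [254. 195.] (array([462.9, 184.6,  27.5]), array([0., 0.]), 67)
```

View pics/w12.png

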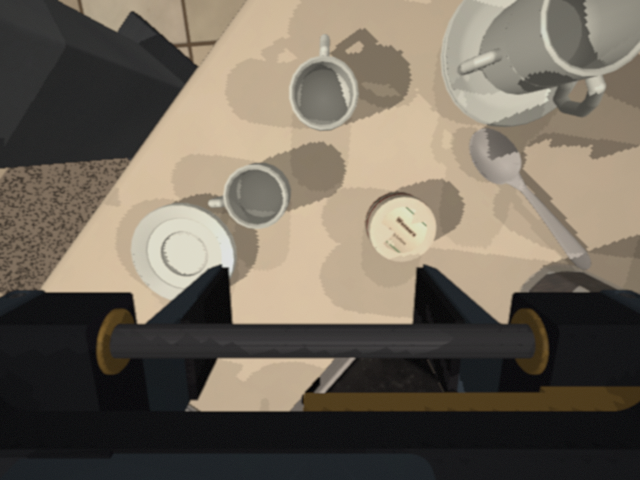

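w12 shows the coffee stack nested with its handles fanned, top right. The loose espresso cup is at (323,92) with its handle up (325,45), the parked one is at (257,196), and the small saucer is empty at (184,253).

Request:
move_arm(
  motion=[
    [91,[-0.74,0.82,0],[0,0,0]],
    [91,[-0.74,0.82,0],[0,0,0]],
    [91,[-0.74,0.82,0],[0,0,0]],
    [91,[-0.74,0.82,0],[0,0,0]],
    [91,[0,0,-1],[0,0,0]],
    [91,[0,0,-1],[0,0,0]],
    [91,[0,0,-1],[0,0,0]],
    [91,[0,0,-1],[0,0,0]],
    [91,[0,0,-1],[0,0,0]],
    [91,[0,0,-1],[0,0,0]],
    [91,[0,0,-0.7],[0,0,0]],
    [91,[0,0,-0.3],[0,0,0]],
    [91,[0,0,0],[0,0,0]],
    [91,[0,0,0],[0,0,0]],
  ],
)

```text
time_s: 29.87
ee_pos: [451.2, 285.3, 21.2]
ee_rot: [180.0, 0.0, 131.0]
force: [0.3, 1.1, 0.8]
gripper_width: 91.2
gripper_force: 0.0
```

Request:
move_arm(
  motion=[
    [91,[0.05,0.02,-0.12],[0,0,0]],
    [70,[0,0,0],[0,0,0]],
    [60,[0,0,0],[0,0,0]],
    [50,[0,0,0],[0,0,0]],
    [50,[0,0,0],[0,0,0]],
    [50,[0,0,0],[0,0,0]],
    [50,[0,0,0],[0,0,0]],
    [50,[0,0,0],[0,0,0]],
    [50,[0,0,0],[0,0,0]],
  ],
  grip_force=15,
)

```text
time_s: 30.62
ee_pos: [452.6, 285.2, 18.4]
ee_rot: [179.9, 0.0, 131.0]
force: [0.4, 0.1, 1.8]
gripper_width: 57.8
gripper_force: 15.0
```

Run:
```python
from h import *
import pickle
C=pickle.load(open("w12.pkl","rb"));im=cv2.imread("pics/w12.png")
for n,z,r,xy in[("small",20,51,(443.5,85.5)),("well",15,22.5,(443.5,85.5))]:print(n,hough(im,C,z,r,xy))
s=state();print(s["ee_pos"],s["gripper_width"])
```

```text
small (array([443.7,  86.3,  49.8]), array([0.2, 0.2]), 59)
well (array([443.4,  86.6,  23.9]), array([0.2, 0.2]), 65)
[452.56214322 285.19904481  18.36964533] 57.76762768544709
```

Request:
move_arm(
  motion=[
    [50,[0,0,0.3],[0,0,0]],
    [50,[0,0,0.8],[0,0,0]],
    [50,[0,0,1],[0,0,0]],
    [50,[0,0,1],[0,0,0]],
    [50,[0,0,1],[0,0,0]],
    [50,[0,-0.4,0.3],[0,0,0]],
    [50,[-0.04,-0.9,0],[0,0,0]],
    [50,[-0.04,-1,0],[0,0,0]],
    [50,[-0.04,-1,0],[0,0,0]],
    [50,[-0.04,-1,0],[0,0,0]],
    [50,[-0.04,-1,0],[0,0,0]],
    [50,[-0.04,-1,0],[0,0,0]],
    [50,[-0.04,-0.9,0],[0,0,0]],
    [50,[-0.04,-0.5,0],[0,0,0]],
    [50,[-0.04,-0.27,0],[0,0,0]],
    [50,[-0.04,0,-0.4],[0,0,0]],
    [50,[0,0,-0.9],[0,0,0]],
    [50,[0,0,-1],[0,0,0]],
    [50,[0,0,-0.8],[0,0,0]],
    [50,[0,0,-0.5],[0,0,0]],
  ],
)

```text
time_s: 32.28
ee_pos: [440.0, 85.3, 35.7]
ee_rot: [-179.8, -0.1, 131.0]
force: [-0.3, -0.9, -0.3]
gripper_width: 57.3
gripper_force: 15.0
```

Run:
```python
from h import *
look("w13",[])
s=state();print(s["force"],s["gripper_width"])
```

```text
t 32.3833 tcp [439.4  85.3  35.2 131. ]
[-0.66905722 -0.54869065 -1.34058611] 57.288238232686616
```

Run:
```python
from h import *
import pickle
C=pickle.load(open("w13.pkl","rb"));im=cv2.imread("pics/w13.png")
print(hough(im,C,66.8,28,(440,85.5)),hough(im,C,66.8,24,(440,85.5)),hough(im,C,20,51,(443.5,86)))
```

```text
(array([437.5,  86.2,  27.5]), array([0.4, 0.2]), 63) (array([437.7,  85.5,  25.2]), array([0.8, 0.4]), 61) (array([443.3,  85.7,  51. ]), array([0.2, 0.2]), 58)
```

Request:
move_arm(
  motion=[
    [50,[0.1,0,0.02],[0,0,0]],
    [50,[0.1,0.01,0],[0,0,0]],
    [50,[0,0,0],[0,0,0]],
    [50,[0,0,-0.08],[0,0,0]],
    [50,[0,0,-0.06],[0,0,0]],
    [50,[0,0,-0.04],[0,0,0]],
    [50,[0,0,0],[0,0,0]],
  ],
)

```text
time_s: 33.02
ee_pos: [446.7, 85.9, 33.8]
ee_rot: [-180.0, -0.0, 131.0]
force: [0.0, -0.1, -1.4]
gripper_width: 57.4
gripper_force: 15.0
```

Run:
```python
from h import *
import pickle
look("w14",[])
C=pickle.load(open("w14.pkl","rb"));im=cv2.imread("pics/w14.png");z=state()["ee_pos"][2]+31.6
print(hough(im,C,z,28,(445,85.5)),hough(im,C,z,24,(445,85.5)),hough(im,C,20,51,(443.5,86)))
```

```text
t 33.1167 tcp [446.8  85.9  33.9 131. ]
(array([445. ,  87.2,  27.2]), array([0.5, 0.2]), 64) (array([444.9,  86.9,  24.8]), array([0.8, 0.7]), 63) (array([443.8,  86.4,  50.5]), array([0.7, 0.9]), 54)
```

Request:
move_arm(
  motion=[
    [50,[-0.05,-0.02,0],[0,0,0]],
    [50,[0,0,-0.06],[0,0,0]],
    [50,[0,0,-0.04],[0,0,0]],
    [50,[0,0,-0.02],[0,0,0]],
    [50,[0,0,-0.02],[0,0,0]],
    [50,[0,0,0],[0,0,0]],
  ],
)

```text
time_s: 33.67
ee_pos: [445.8, 85.4, 30.4]
ee_rot: [-180.0, -0.0, 131.0]
force: [-0.0, 0.6, -1.4]
gripper_width: 57.3
gripper_force: 15.0
```

Request:
move_arm(
  motion=[
    [50,[0,0,-0.03],[0,0,0]],
    [50,[0,0,-0.03],[0,0,0]],
    [50,[0,0,0],[0,0,0]],
  ],
)

```text
time_s: 33.92
ee_pos: [445.9, 85.4, 30.3]
ee_rot: [180.0, 0.0, 131.0]
force: [-3.6, -0.3, 12.2]
gripper_width: 57.4
gripper_force: 15.0
```

Request:
move_arm(
  motion=[
    [62,[0,0,0.03],[0,0,0]],
    [75,[0,0,0],[0,0,0]],
    [91,[0,0,0],[0,0,0]],
    [91,[0,0,0],[0,0,0]],
    [91,[0,0,0.4],[0,0,0]],
    [91,[0,0,1],[0,0,0]],
    [91,[0,0,1],[0,0,0]],
    [91,[0,0,1],[0,0,-1]],
    [91,[-0.2,0.05,0.9],[0,0,-1]],
    [91,[-0.2,0.05,0.9],[0,0,-1]],
    [91,[-0.2,0.05,0.9],[0,0,-1]],
    [91,[-0.2,0.05,0.3],[0,0,-1]],
    [91,[-0.2,0.05,0],[0,0,-1]],
    [91,[-0.2,0.05,0],[0,0,-1]],
    [91,[-0.2,0.05,0],[0,0,-1]],
    [91,[-0.2,0.05,0],[0,0,-1]],
    [91,[-0.2,0.05,0],[0,0,-1]],
    [91,[-0.2,0,0],[0,0,-1]],
  ],
)

```text
time_s: 35.42
ee_pos: [395.4, 96.8, 189.4]
ee_rot: [-180.0, 0.0, 86.8]
force: [-0.2, 0.5, -0.1]
gripper_width: 91.1
gripper_force: 0.0
```

Request:
move_arm(
  motion=[
    [91,[0,0,0],[0,0,-1]],
    [91,[0,0,0],[0,0,-1]],
    [91,[0,0,0],[0,0,-1]],
    [91,[0,0,0],[0,0,-1]],
    [91,[0,0,0],[0,0,-1]],
    [91,[0,0,0],[0,0,-1]],
    [91,[0,0,0],[0,0,-1]],
    [91,[0,0,0],[0,0,-1]],
    [91,[0,0,0],[0,0,-0.5]],
    [91,[0,0,0],[0,0,0]],
    [91,[0,0,0],[0,0,0]],
  ],
)

```text
time_s: 36.33
ee_pos: [395.7, 96.6, 189.5]
ee_rot: [-180.0, 0.0, 53.0]
force: [0.3, 0.2, -0.3]
gripper_width: 90.8
gripper_force: 0.0
```

Run:
```python
from h import *
import pickle
look("w15",[])
C=pickle.load(open("w15.pkl","rb"));im=cv2.imread("pics/w15.png")
for n,z,r,xy in[("esp1",50,28,(462,185)),("esp2",62,28,(444,86)),("small",20,51,(443.5,86))]:print(n,proj(C,(*xy,z)).round(),hough(im,C,z,r,xy))
```

```text
t 36.4333 tcp [395.7  96.7 189.6  53. ]
esp1 [319.  92.] (array([463.1, 183.8,  27.6]), array([0.3, 0.2]), 68)
esp2 [375. 209.] (array([441. ,  86.6,  26.5]), array([0.4, 0.2]), 49)
small [368. 201.] (array([444. ,  86.8,  50. ]), array([0. , 0.2]), 66)
```

View pics/w15.png

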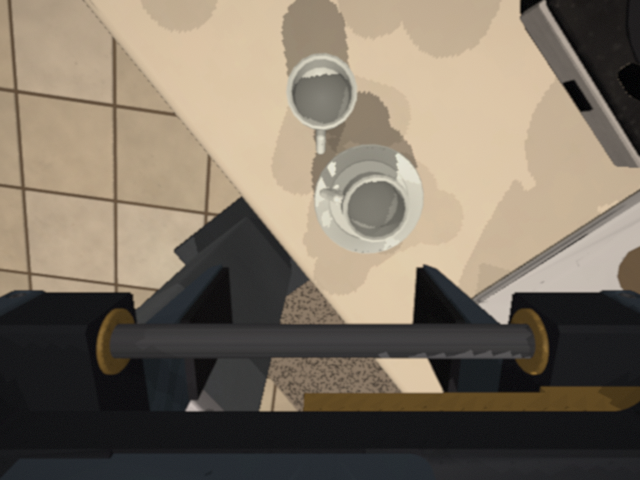

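w15 shows the parked espresso cup at (321,91) with its handle down (320,145), and the other one centred in the small saucer at (376,208) with its handle to the upper left.

Request:
move_arm(
  motion=[
    [91,[0.66,0.87,0],[0,0,0]],
    [91,[0.66,0.87,0],[0,0,0]],
    [91,[0.66,0.87,0],[0,0,0]],
    [91,[0.66,0.87,0],[0,0,0]],
    [91,[0,0,-1],[0,0,0]],
    [91,[0,0,-1],[0,0,0]],
    [91,[0,0,-1],[0,0,0]],
    [91,[0,0,-1],[0,0,0]],
    [91,[0,0,-1],[0,0,0]],
    [91,[0,0,-1],[0,0,0]],
    [91,[0,0,-0.6],[0,0,0]],
    [91,[0,0,-0.2],[0,0,0]],
    [91,[0,0,0],[0,0,0]],
    [91,[0,0,0],[0,0,0]],
    [91,[0,0,0],[0,0,0]],
  ],
)

```text
time_s: 37.73
ee_pos: [462.8, 184.1, 20.9]
ee_rot: [179.9, -0.1, 53.0]
force: [0.1, -0.4, -0.1]
gripper_width: 90.6
gripper_force: 0.0
```

Request:
move_arm(
  motion=[
    [91,[0,0,-0.08],[0,0,0]],
    [70,[0,0,0],[0,0,0]],
    [60,[0,0,0],[0,0,0]],
    [50,[0,0,0],[0,0,0]],
    [50,[0,0,0],[0,0,0]],
    [50,[0,0,0],[0,0,0]],
    [50,[0,0,0],[0,0,0]],
    [50,[0,0,0],[0,0,0]],
    [50,[0,0,0],[0,0,0]],
    [50,[0,0,0.3],[0,0,0]],
    [50,[0,0,0.8],[0,0,0]],
    [50,[0,0,1],[0,0,0]],
    [50,[0,0,1],[0,0,0]],
    [50,[0,0,1],[0,0,0]],
    [50,[0,0,0.9],[0,0,0]],
  ],
  grip_force=15,
)

```text
time_s: 38.98
ee_pos: [461.7, 183.6, 144.6]
ee_rot: [180.0, -0.0, 53.0]
force: [0.8, -0.3, -0.9]
gripper_width: 57.1
gripper_force: 15.0
```

Request:
move_arm(
  motion=[
    [50,[-0.3,-0.5,0],[0,0,-0.3]],
    [50,[-0.6,-0.9,0],[0,0,-0.3]],
    [50,[-0.6,-1,0],[0,0,-0.4]],
    [50,[-0.6,-1,0],[0,0,-0.4]],
    [50,[-0.6,-1,0],[0,0,-0.4]],
    [50,[-0.6,-1,0],[0,0,-0.4]],
    [50,[-0.5,-0.8,0],[0,0,-0.4]],
    [50,[-0.3,-0.5,0],[0,0,-0.4]],
    [50,[0,-0.1,0],[0,0,0]],
    [50,[0,0,0],[0,0,0]],
    [50,[0,0,0],[0,0,0]],
  ],
)

```text
time_s: 39.9
ee_pos: [359.4, 13.8, 142.5]
ee_rot: [-180.0, -0.0, 40.9]
force: [0.3, -0.8, -1.6]
gripper_width: 57.5
gripper_force: 15.0
```

Run:
```python
from h import *
import pickle
look("w16",[])
C=pickle.load(open("w16.pkl","rb"));im=cv2.imread("pics/w16.png");s=state();t=s["ee_pos"];z=t[2]+31.6
print(s["force"],s["gripper_width"],s["gripper_force"])
for n,z,r,xy in[("held",z,28,t[:2]),("heldin",z,24,t[:2]),("esp2",62,28,(444,86)),("esp2in",62,24,(444,86)),("small",20,51,(443.5,86))]:print(n,proj(C,(*xy,z)).round(),hough(im,C,z,r,xy))
```

```text
t 40.0 tcp [359.6  14.  142.5  41. ]
[ 0.39841662 -0.45557249 -1.98107942] 57.50525425548045 14.999921657145023
held [318. 326.] (array([362.9,  14.9,  27.2]), array([0.7, 0.6]), 58)
heldin [318. 326.] (array([363. ,  14.7,  24.9]), array([0.6, 1. ]), 58)
esp2 [321.  80.] (array([444. ,  82.9,  27.5]), array([2.6, 0.7]), 59)
esp2in [321.  80.] (array([443.1,  84.9,  24.9]), array([1.7, 0.5]), 60)
small [320.  90.] (array([443.5,  86.2,  50.3]), array([0. , 0.2]), 70)
```

Request:
move_arm(
  motion=[
    [50,[0.3,0.25,0],[0,0,0]],
    [50,[0.7,0.6,0],[0,0,0]],
    [50,[0.9,0.75,0],[0,0,0]],
    [50,[0.8,0.7,0],[0,0,0]],
    [50,[0.4,0.35,0],[0,0,0]],
    [50,[0.22,0.15,0],[0,0,0]],
    [50,[0,0,-0.4],[0,0,0]],
    [50,[0,0,-0.8],[0,0,0]],
    [50,[0,0,-0.7],[0,0,0]],
    [50,[0,0,-0.4],[0,0,0]],
    [50,[0,0,0],[0,0,0]],
    [50,[0,0,0],[0,0,0]],
    [50,[0,0,0],[0,0,0]],
  ],
)

```text
time_s: 41.13
ee_pos: [442.6, 83.6, 85.9]
ee_rot: [180.0, -0.0, 41.0]
force: [-0.3, 0.5, -1.2]
gripper_width: 57.1
gripper_force: 15.0
```

Run:
```python
from h import *
import pickle
look("w17",[])
C=pickle.load(open("w17.pkl","rb"));im=cv2.imread("pics/w17.png");s=state();t=s["ee_pos"];z=t[2]+31
for n,z,r,xy in[("held",z,28,t[:2]),("heldin",z,24,t[:2]),("small",20,51,(443.5,86))]:print(n,hough(im,C,z,r,xy))
```

```text
t 41.2333 tcp [442.8  83.7  86.   41. ]
held (array([445.8,  84.3,  27.8]), array([0.3, 0.4]), 58)
heldin (array([445.3,  83.7,  25.5]), array([0., 0.]), 58)
small (array([442.5,  86.3,  50.8]), array([0.5, 0.7]), 52)
```

Request:
move_arm(
  motion=[
    [50,[-0.02,0.03,-0.1],[0,0,0]],
    [50,[0,0,-0.12],[0,0,0]],
    [50,[0,0,-0.12],[0,0,0]],
    [50,[0,0,-0.1],[0,0,0]],
    [50,[0,0,-0.08],[0,0,0]],
    [50,[0,0,-0.06],[0,0,0]],
    [50,[0,0,0],[0,0,0]],
  ],
)

```text
time_s: 41.87
ee_pos: [441.5, 84.4, 70.3]
ee_rot: [-180.0, 0.0, 41.0]
force: [0.2, 0.3, -1.8]
gripper_width: 57.1
gripper_force: 15.0
```

Request:
move_arm(
  motion=[
    [50,[0,0,-0.04],[0,0,0]],
    [50,[0,0,-0.03],[0,0,0]],
    [50,[0,0,0],[0,0,0]],
  ],
)

```text
time_s: 42.12
ee_pos: [441.8, 84.4, 68.9]
ee_rot: [180.0, 0.0, 41.0]
force: [0.7, -0.8, -0.5]
gripper_width: 56.9
gripper_force: 15.0
```

Request:
move_arm(
  motion=[
    [50,[0,0,-0.03],[0,0,0]],
    [50,[0,0,-0.03],[0,0,0]],
    [50,[0,0,0],[0,0,0]],
  ],
)

```text
time_s: 42.37
ee_pos: [441.9, 84.5, 67.8]
ee_rot: [180.0, -0.0, 41.0]
force: [-1.2, -0.4, 1.9]
gripper_width: 57.5
gripper_force: 15.0
```

Request:
move_arm(
  motion=[
    [50,[0,0,-0.02],[0,0,0]],
    [50,[0,0,0],[0,0,0]],
    [62,[0,0,0.02],[0,0,0]],
    [75,[0,0,0],[0,0,0]],
    [91,[0,0,0],[0,0,0]],
    [91,[0,0,0],[0,0,0]],
    [91,[0,0,0.4],[0,0,0]],
    [91,[0,0,1],[0,0,0]],
    [91,[0,0,1],[0,0,0]],
    [91,[0,0,1],[0,0,0]],
    [91,[-0.3,0.5,1],[0,0,0]],
    [91,[-0.3,0.8,1],[0,0,0]],
    [91,[-0.3,0.8,1],[0,0,0]],
    [91,[-0.3,0.8,0.5],[0,0,0]],
    [91,[-0.3,0.8,0],[0,0,0]],
    [91,[-0.3,0.8,0],[0,0,0]],
    [91,[0,0.5,0],[0,0,0]],
    [91,[0,0,0],[0,0,0]],
    [91,[0,0,0],[0,0,0]],
  ],
)

```text
time_s: 43.95
ee_pos: [396.6, 209.5, 239.7]
ee_rot: [180.0, 0.0, 41.1]
force: [0.7, -0.5, -0.3]
gripper_width: 90.6
gripper_force: 0.0
```

Run:
```python
from h import *
import pickle
look("w18",[])
C=pickle.load(open("w18.pkl","rb"));im=cv2.imread("pics/w18.png")
for n,z,r,xy in[("espU",100,28,(444,85)),("espUin",100,24,(444,85)),("small",20,51,(443.5,86)),("cofU",124,35,(552,420)),("cofUin",124,31,(552,420)),("large",20,62,(552.6,422.4)),("pot",34,31.5,(583.5,247))]:print(n,proj(C,(*xy,z)).round(),hough(im,C,z,r,xy))
S=grab_frame("side");c=cam("side")
def crop(x,y,z):
    u,v=proj(c,(x,y,z)).astype(int);return cv2.resize(S[v-40:v+40,u-40:u+40],(300,300),interpolation=cv2.INTER_CUBIC)
a=np.vstack([crop(444,85,50),crop(552,421,60)]);b=cv2.resize(im,(500,375));b=np.vstack([b,np.zeros((225,500,3),np.uint8)])
cv2.imwrite("pics/final.png",np.hstack([a,b]))
```

```text
t 44.05 tcp [396.7 209.1 239.7  41. ]
espU [459. 280.] (array([441.1,  86.5,  26.8]), array([0.5, 0.4]), 35)
espUin [459. 280.] (array([445.1,  85.3,  23.1]), array([0.5, 0.2]), 44)
small [432. 253.] (array([443.2,  87.3,  50.3]), array([0.2, 2.2]), 43)
cofU [ 224. -166.] (array([552., 420.,  35.]), array([4.2, 4.2]), 0)
cofUin [ 224. -166.] (array([552., 420.,  31.]), array([4.2, 4.2]), 0)
large [252. -75.] (array([551.7, 419.1,  62. ]), array([1.2, 1.3]), 12)
pot [422.  36.] (array([584.2, 246.8,  30.5]), array([0.2, 0.2]), 64)
```

View pics/final.png

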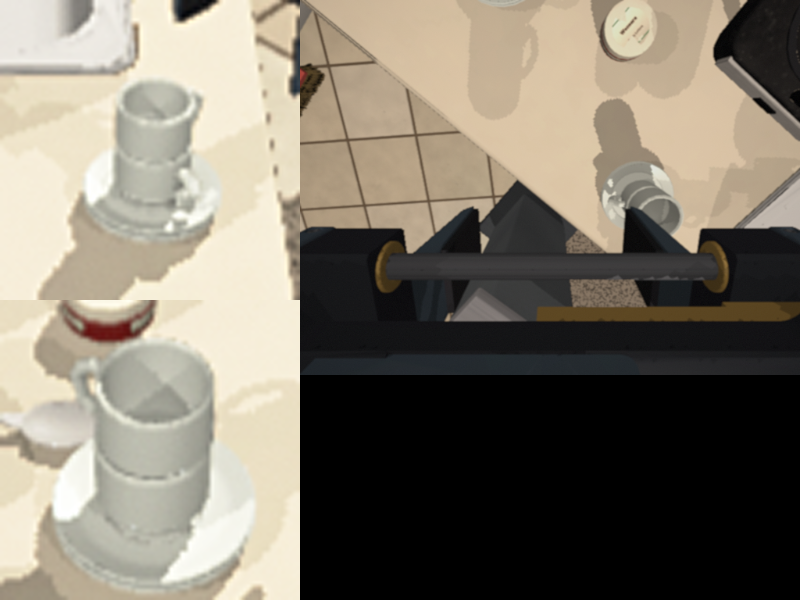

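The side crops show both stacks upright and fully seated, band on band. Each upper handle is turned about a quarter from the one below, and the pot and spoon haven't moved.

```bash
python3 -c "
from workcell import *
print(job_done())"
```

```text
the job is handed in; nothing more can be done
None
```

I handed the job in at about 44 s: both coffee cups are stacked on the large saucers and both espresso cups on the small ones, upright and seated, with handles about a quarter turn apart; the pot and spoon were left where they were.

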